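# Start the nut driver by key and hold the bolt head behind the bracket

### The job

Take the red key out of its wooden stand, push it fully home in the brass lock of the grey switch box and turn it clockwise as far as it goes, which starts the green nut driver; leave the key in the lock. The driver now slowly drags the bolt round, so reach down into the narrow gap behind the steel bracket, grip the hexagonal bolt head squarely between the fingers and stop it from turning, and finish while still holding it. Do not knock the hammer, screwdriver, glue pot or wood offcut about.

Things in the scene. Friction and masses are not known exactly. Their poses are not given: they have to be found in the camera images.
- rig: Fixed bolting rig. Origin: underside, below the bolt head's centre; z up, x along the bolt, front to back. Wooden base x -115 to 60 mm, 100 wide, 30 high. Steel bracket plate at x -34 to -26, wooden backing board at x 26 to 44, both 90 wide, tops at 122; the 52 mm gap between is open above and at both sides. Green nut driver box in front: x -114 to -34, 80 wide, top at 125.
- bolt_head: Steel hexagonal bolt head midway in that gap, 24 mm across flats, 28 across corners, 16 long. Origin: its centre, 90 mm above the table, 32 mm below the gap's rim. x lies level along the bolt (the rig's x). At joint bolt = 0 two flats stand upright, facing the rig's +y and -y. A 22 mm thick sleeve and a brass washer lie between it and the bracket.
- bolt (a joint): Bolt angle about its x (rad), starts near 0.05, positive clockwise looking towards +x. Blocked until the lock passes about 0.85, then the driver drags it to positive at about 0.1 rad/s with 0.16 N m (end stop 6.2) unless held. Two flats are upright at every multiple of 1.047. Fingers closing level across it hold it at any angle, on flats or corners.
- switch: Fixed grey switch box 100 x 90 x 45 mm, origin: centre of its underside. On its top a lock: an upright brass and steel cylinder 42 mm in diameter that rises to 84 mm above the table.
- lock_mouth (a point): Centre of the key slot's mouth on top of the lock, 84 mm above the table, on the lock's vertical turning axis. It turns with the lock: its x is the long direction of the slot, its z is up. The slot is 14.4 x 8.4 mm and 32 mm deep, with a 2 mm chamfer.
- lock (a joint): Turn of the lock (rad), growing clockwise seen from above; starts between 0 and 0.25 and stops at 1.2. The key has about 0.25 rad of play in the slot before the lock follows. It needs about 0.05 N m and stays where it is left.
- key: Loose key, 70 mm tall, about 50 g, standing upright, blade down. Origin: centre of the blade's lower tip. Steel blade 12 (x) x 6 (y) mm, 28 long; round dark collar 22 mm in diameter at z 28 to 34; red grip 32 (x) x 12 (y) mm, z 34 to 70: take it across its 12 mm. Fits the slot either way round. Fully home, the collar rests on the lock and the tip is 28 mm below its mouth.
- key_tip (a point): Lower end of the key's blade, the key's origin.
- key_stand: Fixed dark wooden block 80 x 70 x 42 mm with a slot 14.4 x 8.4 mm in the centre of its top, in which the key stands with its collar on the block (tip 14 mm above the table). Origin: centre of its underside.
- hammer: Loose hammer lying on the bench, to be left alone. Origin: underside.
- screwdriver: Loose screwdriver with an orange handle lying on the bench, to be left alone. Origin: underside.
- glue_pot: Loose closed jar, 64 mm in diameter, 75 mm tall, to be left alone. Origin: centre of its underside.
- offcut: Loose wood offcut 30 x 110 x 22 mm, to be left alone. Origin: centre of its underside.
Not all that is in view belongs to the job. Leave any blue or pink look-alike of the key alone.

How it is judged:
On the way, in this order (a step that is already met when the one before it is completed fails the run):
1. the key is fully home in the lock (z of key_tip in the frame of lock_mouth below -0.024 m and horizontal distance between key_tip and lock_mouth below 0.005 m), for 0.1 s.
2. the lock is turned clockwise with the key in it (value of joint lock above 1 rad and z of key_tip in the frame of lock_mouth below -0.022 m), for 0.1 s.
At the end, for the whole second after the job is handed in: The lock is past 1.0 rad with the key still at least 20 mm deep in it, and the fingers grip the bolt head (over 8 N, the point between the pads within 25 mm of the head's centre) so that it stays still (under 0.02 rad/s) short of its end stop at 6.2 rad (below 6.0) (value of joint lock above 1 rad and z of key_tip in the frame of lock_mouth below -0.02 m and horizontal distance between key_tip and lock_mouth below 0.006 m and contact force between the fingers and bolt_head above 8 N and distance between the grasp point and bolt_head below 0.025 m and velocity of joint bolt between -0.02 and 0.02 rad/s and value of joint bolt below 6 rad); the arm keeps its last pose, push and grip.
It fails at once if a bystander was knocked about (over 30 mm) (distance of any of hammer, screwdriver, glue_pot, offcut from where it was at the start of the episode above 0.03 m).
It also fails if it takes over 54 s, if anything falls off the work surface, if the arm or the gripper's body presses on something with over 40 N, if the wrist force passes 120 N, or if a joint passes its speed limit or range.

### The arm

A 6-joint arm with a two-finger parallel gripper is mounted at the origin on the work surface. World frame = base frame: x ahead of the robot, y to its left, z up, the work surface at z = 0. Lengths are in m, angles in rad, forces in N, time in s.
With the tool pointing down it reaches from about 0.35 to 0.875 m from the base axis. Payload 15.5 kg.
Tool frame: the origin (TCP) lies at the centre of the arm's flange, where the gripper is bolted on; the fingertips stand 173 mm ahead of it and the grasp point (between the pads) lies 155 mm ahead of it; z points along the fingers, y is the line along which they close (so a half turn about z gives the same grasp; the last joint's range is limited). The gripper opens to 85 mm and grips with 20 to 120 N. Pads are 22 mm wide; open, the fingers measure 114 mm over their backs; the gripper's body (76 mm by 85 mm) begins 54 mm behind the grasp point. The pads swing forward as they close: fully open they stand 13 mm farther back than shut.
Start: joints at [-1.325, 0.494, 1.345, -0, 1.302, -0.096], TCP at [0.209, -0.589, 0.405] pointing down, gripper open.
Joint ranges: [-2.91, 2.91], [-0.82, 2.16], [0.22, 2.67], [-1.22, 4.37], [0.12, 2.79], [-3.08, 3.08]. Speed limits (rad/s): [1.89, 1.89, 2.57, 3.01, 3.01, 3.01].

### API

Orientations are given as a unit quaternion [w, x, y, z].
In Python, from bench import telemetry, optics, hand_in, models gives the robot as it stands. The module is installed in compiled form; this text tells all that it offers.
- The arm moves only by the tool move_arm, never from a script. Its argument "commands" is a list of rows, each a list of 6 numbers: the shift along the world's x, y, z each as a share of 0.025 m, from -1 to 1, then the turn, a rotation vector about the world's x, y, z each as a share of 0.08 rad, from -1 to 1. A call has 1 to 12 rows; each row shifts and turns the commanded pose from where the row before left it; what a row does not reach is not made up. A row lasts 1/10 s, in which the tool goes at most 50 mm and 8.59 degrees, less where a joint would pass 70% of its speed; a pose out of reach is approached as far as the arm can. A call with a number of a shift or a turn outside -1 to 1 is refused whole. A call with a gripper value outside its range is refused whole. "hand" is the closure, from 0 (fully open) to 1 (shut), set as the call begins (left out, the last holds). The fingers move at their own pace and stop on an object; "squeeze" is the grip in N (left out, the last holds). Time passes only in rows, so rows that do not move let the fingers close. It gives the time, the measured TCP pose, the force, the opening and the grip force at its end, in the units of the state.
- telemetry.get_state(): the state, without advancing time (a new reading comes with each control period).
- optics.camera(name): name is "scene" or "top" or "wrist"; returns a dict with "frame" (420x560x3 uint8, blue, green, red), "K" (3x3 intrinsics, pixels), "k1" (the pictures are not rectified: a ray, as slopes to the right and down, at radius r is drawn at 1 + k1 r^2 times it, then the intrinsics apply), "R" (3x3) and "t" (3): a world point X has camera coordinates R X + t; the wrist camera has in their place "tool_from_camera" (4x4, takes a point from camera to tool coordinates, whose origin is the TCP and whose axes are the flange's). Camera axes: x right, y down, z forward; pixel columns grow to the right and rows downward; lengths in m; the calibration is good to about 2 mm. A picture is of the moment at which its call begins: read the wrist's pose just before it. There is no depth.
- hand_in(): hands the job in; it is judged then, once.
Trained networks look in a picture, given as the dict that the camera call returned (one of the last four; its "shot" number tells which), for a name from the list of things; names that differ only in an ending like _2 or _b are one class to them, and where a whole thing is asked for, a point or a joint stands for the part that bears it (a point fixed in the world has none). Each returns a list of dicts, best first, with "confidence" (0 to 1); they miss things now and then, are a little off and sometimes report something else, mostly with a low value. They report only what shows in the picture. A call takes as long as a camera call. They do not tell look-alikes from the thing itself.
- models.silhouettes(picture, query): "mask" (420x560 bool, what is visible of it) and "extent" ([left, top, width, height] in pixels, round what is visible of it).
- models.place_of(picture, query): "point" ([column, row] in pixels: a listed point, or the origin of a listed thing).
The state is a dict: "time_s": time; "joint_positions": joint angles; "joint_vel": joint speeds; "joint_efforts": joint torques, N m; "tcp_pos": TCP position; "eef_rot": TCP orientation; "ft_force": force on the tool from outside, world axes, zero at the start; "ft_torque": the same for the moment, N m; "finger_gap": finger opening in m; "grip_force": force on a finger pad.
Only numpy, scipy, OpenCV 4.12 (cv2) and the standard library are available. Lean on these libraries where they do the work, as an engineer would, in place of code of your own. Each camera call takes 0.05 s, during which the arm holds its last target. There are 200 camera calls.

## Working session

There is one attempt and no reset: what is moved stays moved. The work goes in short steps, Python scripts to look and compute and a tool call to move; the robot and the scene stay as the last step left them, time stands still between calls to the robot, and variables do not carry over. Pictures are saved under pics/ and viewed, at most 10 in all, crops included, and the job is handed in when it is done.

Besides the shell and the picture viewer there is one more tool, called after "Emit:" by a JSON object that holds its "fn" and its "kwargs", one argument or row to a line. move_arm: Moves the arm, as the interface text tells. Shift numbers are shares of 0.025 m and turn numbers shares of 0.08 rad, none past 1 either way. Its arguments: {"type":"object","properties":{"commands":{"type":"array","items":{"type":"array","items":{"type":"number","minimum":-1,"maximum":1}}},"hand":{"type":"number"},"squeeze":{"type":"number"}},"required":["commands"]}

```bash
mkdir -p pics; cat > h.py <<'E'
import numpy as np, cv2
from bench import telemetry, optics, hand_in, models
from scipy.spatial.transform import Rotation as Rn
def q2R(q): return Rn.from_quat([q[1],q[2],q[3],q[0]]).as_matrix()
def shot(name):
    s=telemetry.get_state(); p=optics.camera(name)
    if name=="wrist":
        T=np.eye(4);T[:3,:3]=q2R(s['eef_rot']);T[:3,3]=s['tcp_pos']
        W=T@np.array(p['tool_from_camera']);p['R']=W[:3,:3].T;p['t']=-p['R']@W[:3,3]
    p['R']=np.array(p['R']);p['t']=np.array(p['t']);p['K']=np.array(p['K']);return p
def ray(p,uv):
    d=np.array([p['k1'],0,0,0,0.]) ; n=cv2.undistortPoints(np.array([[uv]],float),p['K'],d)[0,0]
    v=p['R'].T@np.array([n[0],n[1],1]);return -p['R'].T@p['t'],v/np.linalg.norm(v)
def proj(p,X): 
    return cv2.projectPoints(np.array(X,float).reshape(-1,1,3),cv2.Rodrigues(p['R'])[0],p['t'],p['K'],np.array([p['k1'],0,0,0,0.]))[0][:,0]
def atz(p,uv,z):
    c,v=ray(p,uv);return c+v*(z-c[2])/v[2]
def tri(obs):
    A=np.zeros((3,3));b=np.zeros(3)
    for p,uv in obs:
        c,v=ray(p,uv);M=np.eye(3)-np.outer(v,v);A+=M;b+=M@c
    X=np.linalg.solve(A,b);return X,[np.linalg.norm(np.cross(X-ray(p,u)[0],ray(p,u)[1])) for p,u in obs]
E
python3 - <<'E'
from h import *
np.set_printoptions(precision=3,suppress=True)
P={n:shot(n) for n in ("scene","top")}
for n,p in P.items(): cv2.imwrite(f"pics/{n}0.png",p['frame']); print(n,-p['R'].T@p['t'],p['K'][0,0],p['k1'])
for q in ["key","key_stand","key_tip","lock_mouth","switch","bolt_head","rig","hammer","screwdriver","glue_pot","offcut"]:
    for n,p in P.items():
        for d in models.place_of(p,q)[:3]: print(q,n,np.array(d['point']),round(d['confidence'],2))
print(telemetry.get_state())
E
```

```text
scene [ 1.098 -0.434  0.681] 537.168216833978 -0.17604485456024682
top [ 0.415 -0.009  0.961] 487.95315965200524 -0.07260551363925094
key scene [330.7 234.2] 0.95
key scene [283.  237.1] 0.8
key scene [245.  215.9] 0.57
key top [295.5 212.9] 0.73
key top [248.2 196.8] 0.63
key top [297.1 261.1] 0.52
key_stand scene [283.2 246.1] 0.6
key_stand top [299.1 211.9] 0.61
key_tip scene [331.4 228.7] 0.97
key_tip scene [283.4 239.3] 0.85
key_tip scene [245.1 218.3] 0.74
key_tip top [171.2 207.3] 0.64
key_tip top [303.1 265.4] 0.58
key_tip top [294.4 209.8] 0.48
lock_mouth scene [390.6 162. ] 0.58
lock_mouth top [160.9 199.7] 0.6
switch scene [384.7 194.5] 0.86
switch top [171.8 209.2] 0.59
bolt_head scene [174.3 267.3] 0.56
bolt_head top [296.6 212. ] 0.75
bolt_head top [415.8 197.2] 0.65
rig scene [178.2 302.2] 0.81
rig top [404.  204.8] 0.92
hammer scene [298.4 352.8] 0.94
hammer top [353.5 122.8] 0.66
screwdriver scene [269.7 162.8] 0.86
screwdriver scene [283.1 243.4] 0.5
screwdriver top [230.  317.3] 0.68
glue_pot scene [422.2 265.8] 0.66
glue_pot top [218.2 122.4] 0.83
glue_pot top [347.8 315.7] 0.31
offcut scene [173.1 203.7] 0.76
offcut top [348.1 318. ] 0.6
{'time_s': 1.2, 'joint_positions': array([-1.324,  0.494,  1.346,  0.   ,  1.302, -0.095]), 'joint_vel': array([-0.001, -0.001,  0.   ,  0.002, -0.001, -0.   ]), 'joint_efforts': array([ -0.004, -88.204, -38.427,  -0.   ,   0.001,  -0.   ]), 'tcp_pos': array([ 0.21 , -0.589,  0.405]), 'eef_rot': array([0.   , 0.985, 0.17 , 0.   ]), 'ft_force': array([0.291, 0.3  , 0.602]), 'ft_torque': array([-0.019, -0.07 ,  0.007]), 'grip_force': 0.0, 'finger_gap': 0.08536991219217309}
```

View pics/scene0.png

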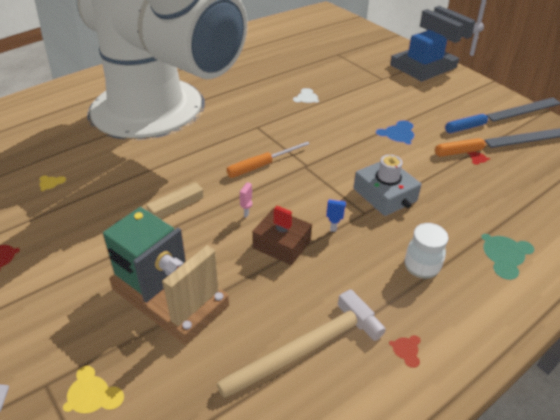

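View pics/top0.png

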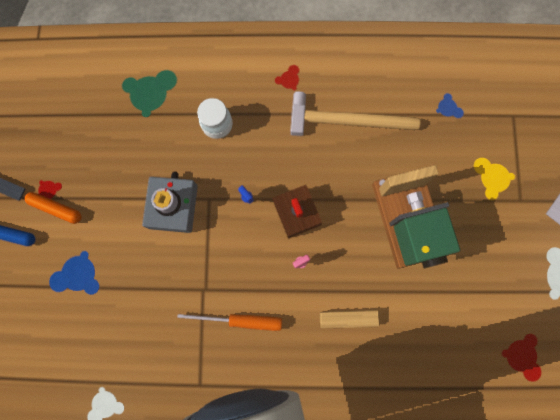

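Scene: the red key stands in the dark block at (283,218) scene / (296,207) top; blue and pink look-alikes are at (336,212) and (246,200) scene. The lock is at (391,165) / (163,200), and the rig's bolt head is at about (170,262) / (416,200).

```bash
python3 - <<'E'
from h import *
np.set_printoptions(precision=4,suppress=True)
S=shot("scene");T=shot("top")
def red(p,box):
    h=cv2.cvtColor(p['frame'],cv2.COLOR_BGR2HSV);m=((h[...,0]<6)|(h[...,0]>174))&(h[...,1]>170)&(h[...,2]>90)
    z=np.zeros_like(m);l,t,r,b=box;z[t:b,l:r]=m[t:b,l:r];ys,xs=np.nonzero(z);return np.array([xs.mean(),ys.mean()]),len(xs)
a,b=red(S,(265,200,300,235)),red(T,(280,190,312,225));print(a,b)
print("key grip centre",tri([(S,a[0]),(T,b[0])]))
print("lock",tri([(S,(390.6,162)),(T,(160.9,199.7))]),atz(T,(162,200),.084))
print("stand top",atz(T,(297,210),.042))
print("bolt",tri([(S,(174.3,267.3)),(T,(415.8,200))]),"rig",atz(T,(404,204.8),0.0),atz(S,(178.2,302.2),0))
E
```

```text
(array([282.1364, 216.8846]), 286) (array([296.4963, 206.8519]), 135)
key grip centre (array([ 0.5735, -0.0162,  0.0653]), [np.float64(0.000530649422033502), np.float64(0.0005306494220334994)])
lock (array([0.583 , 0.2364, 0.0775]), [np.float64(0.000703290502990141), np.float64(0.0007032905029900694)]) [0.5816 0.2331 0.084 ]
stand top [ 0.5718 -0.017   0.042 ]
bolt (array([ 0.5849, -0.2306,  0.088 ]), [np.float64(0.002295362194488092), np.float64(0.0022953621944880914)]) rig [ 0.591  -0.2312  0.    ] [ 0.5802 -0.2301  0.    ]
```

Emit:
{"fn": "move_arm", "kwargs": {
  "commands": [
    [0.9,0.9,0,0,0,0],
    [0.9,0.9,0,0,0,0],
    [0.9,0.9,0,0,0,0],
    [0.9,0.9,0,0,0,0],
    [0.9,0.9,0,0,0,0],
    [0.9,0.9,0,0,0,0],
    [0.9,0.9,0,0,0,0],
    [0.9,0.9,0,0,0,0]
  ]
}}

```text
time_s: 2.1
tcp_pos: [0.3903, -0.4079, 0.4048]
eef_rot: [0.0, 0.985, 0.17, 0.0]
ft_force: [-0.1, -0.7, 0.7]
finger_gap: 0.0855
grip_force: 0.0
```

Emit:
{"fn": "move_arm", "kwargs": {
  "commands": [
    [0.9,0.9,0,0,0,0],
    [0.9,0.9,0,0,0,0],
    [0.9,0.9,0,0,0,0],
    [0.9,0.9,0,0,0,0],
    [0.9,0.9,0,0,0,0],
    [0.9,0.9,0,0,0,0],
    [0.9,0.9,0,0,0,0],
    [0,0,0,0,0,0]
  ]
}}

```text
time_s: 2.9
tcp_pos: [0.549, -0.2489, 0.4046]
eef_rot: [-0.0, 0.985, 0.171, 0.0]
ft_force: [-0.1, -0.6, -0.7]
finger_gap: 0.0853
grip_force: 0.0
```

```bash
python3 - <<'E'
from h import *
np.set_printoptions(precision=4,suppress=True)
p=shot("wrist");cv2.imwrite("pics/w1.png",p['frame']);s=telemetry.get_state();print(s['tcp_pos'],s['joint_positions'],s['time_s']);print(p['tool_from_camera'],p['K'][0,0])
for q in ["bolt_head","rig"]:
  for d in models.place_of(p,q)[:2]: print(q,d)
print(proj(p,[[.585,-.23,.09]]))
E
```

```text
[ 0.5479 -0.2501  0.4046] [-0.5273  0.4616  1.404   0.0001  1.276   0.6992] 2.95
[[ 0.0003 -0.9647 -0.2632  0.0668]
 [ 1.      0.0005 -0.0009  0.0006]
 [ 0.001  -0.2632  0.9647  0.0293]
 [ 0.      0.      0.      1.    ]] 289.39099021745886
bolt_head {'point': [275.8, 151.8], 'confidence': 0.82}
rig {'point': [272.6, 147.4], 'confidence': 0.97}
[[273.0856 156.2322]]
```

View pics/w1.png

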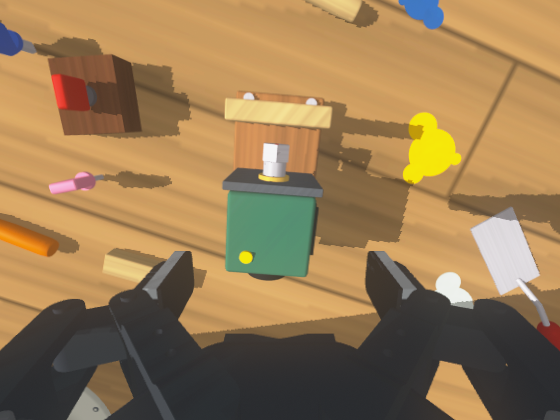

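Emit:
{"fn": "move_arm", "kwargs": {
  "commands": [
    [0,1,0,0,0,0],
    [0,1,0,0,0,0],
    [0,1,0,0,0,0],
    [0,1,0,0,0,0],
    [0,1,0,0,0,0],
    [-0.3,1,-0.4,0,0,0],
    [-0.3,1,-0.4,0,0,0],
    [-0.3,1,-0.4,0,0,0],
    [0,1,0,0,0,0],
    [0,0,0,0,0,0]
  ]
}}

```text
time_s: 4.05
tcp_pos: [0.5237, -0.0252, 0.3746]
eef_rot: [-0.0, 0.985, 0.17, -0.0]
ft_force: [0.1, -0.3, 0.6]
finger_gap: 0.0855
grip_force: 0.0
```

```bash
python3 - <<'E'
from h import *
np.set_printoptions(precision=4,suppress=True)
p=shot("wrist");cv2.imwrite("pics/w2f.png",p['frame']);s=telemetry.get_state();print(s['tcp_pos'],s['joint_positions'],s['time_s'])
np.savez("w2.npz",**{k:p[k] for k in('R','t','K','k1','frame')})
for q in ["key","lock_mouth","key_stand"]:
  for d in models.place_of(p,q)[:3]: print(q,d)
print(proj(p,[[.5735,-.0162,.066],[.583,.236,.084]]))
c=proj(p,[[.5735,-.0162,.066]])[0].astype(int);x0=max(c[0]-70,0);y0=max(c[1]-55,0);print(x0,y0)
a=cv2.resize(p['frame'][y0:y0+110,x0:x0+140],None,fx=4,fy=4,interpolation=cv2.INTER_CUBIC)
w=p['frame'][y0:y0+200,0:140]
cv2.imwrite("pics/w2.png",a)
E
```

```text
[ 0.5241 -0.0263  0.3748] [-0.1639  0.3877  1.6297 -0.0001  1.1241  1.0645] 4.1
key {'point': [263.7, 221.3], 'confidence': 0.73}
key {'point': [286.9, 141.8], 'confidence': 0.65}
key {'point': [210.9, 89.1], 'confidence': 0.6}
lock_mouth {'point': [7.0, 31.7], 'confidence': 0.64}
key_stand {'point': [286.8, 141.3], 'confidence': 0.67}
[[287.7431 146.1152]
 [  5.3303  33.4854]]
217 91
```

View pics/w2.png

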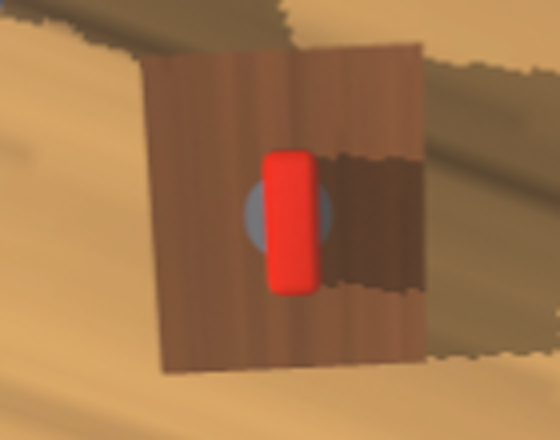

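The crop shows the red grip upright in its slot, centred at about full-frame (289.7,147), nearly aligned with the tool x axis.

```bash
python3 - <<'E'
from h import *
np.set_printoptions(precision=4,suppress=True)
p=dict(np.load("w2.npz"));p['k1']=float(p['k1'])
f=lambda u,v:atz(p,(217+u/4,91+v/4),.084)[:2]
tl,tr,bl,br=f(263,153),f(314,152),f(269,295),f(320,294)
print("centre",(tl+tr+bl+br)/4,"L",np.linalg.norm(tl-bl),"W",np.linalg.norm(tl-tr))
d=(tl+tr-bl-br);print("yaw key",np.degrees(np.arctan2(d[1],d[0])))
g=lambda u,v:atz(p,(217+u/4,91+v/4),.042)[:2]
A,B,C,D=g(142,57),g(421,44),g(162,374),g(427,361)
print("stand centre",(A+B+C+D)/4,np.linalg.norm(A-C),np.linalg.norm(A-B));d=A+B-C-D;print(np.degrees(np.arctan2(d[1],d[0])))
print("tool yaw",2*np.degrees(np.arctan2(.1703,.985)), 'camera',-p['R'].T@p['t'])
E
```

```text
centre [ 0.5742 -0.0175] L 0.03099247857129658 W 0.011134003692587432
yaw key 22.637588670912695
stand centre [ 0.5743 -0.018 ] 0.08013673012828096 0.06929042565282931
22.524126736280625
tool yaw 19.618182215677344 camera [ 0.5869 -0.0033  0.3452]
```

Emit:
{"fn": "move_arm", "kwargs": {
  "commands": [
    [0.67,0.11,-0.6,0,0,0.65],
    [0.67,0.11,-0.7,0,0,0],
    [0.67,0.12,-0.7,0,0,0],
    [0,0,-1,0,0,0],
    [0,0,-1,0,0,0],
    [0,0,-1,0,0,0],
    [0,0,-1,0,0,0],
    [0,0,0,0,0,0],
    [0,0,0,0,0,0]
  ],
  "hand": 0.4
}}

```text
time_s: 5.15
tcp_pos: [0.5749, -0.0187, 0.225]
eef_rot: [-0.0, 0.981, 0.195, -0.0]
ft_force: [0.2, -0.3, 0.8]
finger_gap: 0.0512
grip_force: 0.0
```

Emit:
{"fn": "move_arm", "kwargs": {
  "commands": [
    [0,0,0,0,0,0],
    [0,0,0,0,0,0],
    [0,0,0,0,0,0],
    [0,0,0,0,0,0],
    [0,0,0,0,0,0],
    [0,0,0,0,0,0]
  ],
  "hand": 1,
  "squeeze": 50
}}

```text
time_s: 5.75
tcp_pos: [0.5749, -0.0177, 0.2258]
eef_rot: [0.0, 0.981, 0.196, 0.001]
ft_force: [-2.0, 2.0, 9.4]
finger_gap: 0.0116
grip_force: 49.4
```

Emit:
{"fn": "move_arm", "kwargs": {
  "commands": [
    [0,0,0.5,0,0,0],
    [0,0,0.9,0,0,0],
    [0,0,1,0,0,0],
    [0,0,1,0,0,0],
    [0,0,1,0,0,0],
    [0,0.2,1,0,0,0]
  ]
}}

```text
time_s: 6.35
tcp_pos: [0.5745, -0.0131, 0.3618]
eef_rot: [0.0, 0.981, 0.195, 0.0]
ft_force: [-0.0, 1.1, -1.4]
finger_gap: 0.0112
grip_force: 48.6
```

Emit:
{"fn": "move_arm", "kwargs": {
  "commands": [
    [-0.2,1,0,0,0,0],
    [-0.25,1,0,0,0,0],
    [-0.25,1,0,0,0,0],
    [-0.25,1,0,0,0,0],
    [-0.25,1,0,0,0,0],
    [-0.25,1,0,0,0,0],
    [-0.25,1,0,0,0,0],
    [-0.25,1,0,0,0,0],
    [-0.25,0.5,0,0,0,0],
    [0,0,0,0,0,0],
    [0,0,0,0,0,0]
  ]
}}

```text
time_s: 7.45
tcp_pos: [0.5197, 0.1993, 0.3601]
eef_rot: [0.0, 0.981, 0.196, 0.0]
ft_force: [0.2, -0.3, -1.0]
finger_gap: 0.0117
grip_force: 48.8
```

```bash
python3 - <<'E'
from h import *
np.set_printoptions(precision=4,suppress=True)
p=shot("wrist");cv2.imwrite("pics/w3f.png",p['frame']);s=telemetry.get_state();print(s['tcp_pos'],s['eef_rot'],s['joint_positions'],s['time_s'],s['finger_gap'],s['grip_force'])
np.savez("w3.npz",**{k:p[k] for k in('R','t','K','k1','frame')})
for q in ["key_tip","lock_mouth","switch"]:
  for d in models.place_of(p,q)[:3]: print(q,d)
c=proj(p,[[.583,.236,.084]])[0];print(c)
c=c.astype(int);x0=max(c[0]-100,0);y0=max(c[1]-75,0);print(x0,y0)
cv2.imwrite("pics/w3.png",cv2.resize(p['frame'][y0:y0+150,x0:x0+200],None,fx=4,fy=4,interpolation=cv2.INTER_CUBIC))
E
```

```text
[0.5199 0.199  0.36  ] [0.0001 0.9807 0.1955 0.0002] [ 0.2584  0.4471  1.5718 -0.0003  1.1223  1.4357] 7.5 0.011474377059187543 48.79976212978363
key_tip {'point': [404.8, 163.3], 'confidence': 0.95}
key_tip {'point': [281.0, 235.1], 'confidence': 0.82}
key_tip {'point': [429.2, 284.8], 'confidence': 0.82}
lock_mouth {'point': [271.9, 121.8], 'confidence': 0.9}
lock_mouth {'point': [295.8, 320.9], 'confidence': 0.38}
switch {'point': [277.0, 122.8], 'confidence': 0.87}
[266.9399 120.6679]
166 45
```

View pics/w3.png

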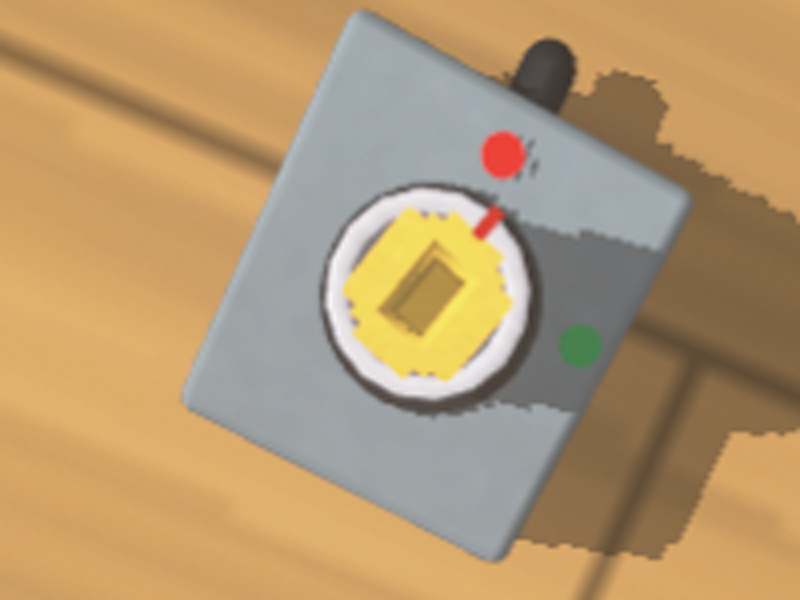

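```bash
python3 - <<'E'
from h import *
np.set_printoptions(precision=4,suppress=True)
p=dict(np.load("w3.npz"));p['k1']=float(p['k1'])
f=lambda u,v,z=.084:atz(p,(166+u/4,45+v/4),z)[:2]
c=[f(*a) for a in((437,242),(467,282),(419,336),(378,310))]
print("slot c",np.mean(c,0),[np.linalg.norm(c[i]-c[i-1]) for i in range(4)])
m=f(488,222);r=f(428,293);print("ring c",r,'diam',np.linalg.norm(f(323,293)-f(533,293)))
for a,b in((c[3],c[0]),(c[2],c[1]),(r,m),(np.mean(c,0),m)): d=b-a;print(np.degrees(np.arctan2(d[1],d[0])))
t=np.array([.5199,.199,.36]);print("tip pred px",proj(p,[t-[.0006,0,.212],t-[0,0,.212]]))
T=shot("top");g=T['frame'][165:240,140:200];cv2.imwrite("pics/t2.png",cv2.resize(g,None,fx=8,fy=8,interpolation=cv2.INTER_CUBIC))
print("proj top",proj(T,[[*r,.084]]),"tri",tri([(p,(166+428/4,45+293/4)),(T,(163,200))]))
E
```

```text
slot c [0.5865 0.2327] [np.float64(0.01798120917166197), np.float64(0.00986415582672207), np.float64(0.01453358439194173), np.float64(0.009842799756164462)]
ring c [0.5867 0.2321] diam 0.04293267636896602
-19.891535147915274
-20.145177696414304
-18.883939989609022
-20.33039708960489
tip pred px [[278.579  231.7727]
 [278.9227 230.9945]]
proj top [[162.6401 197.3397]] tri (array([0.5855, 0.2335, 0.0716]), [np.float64(0.001778635724128471), np.float64(0.001778635724128534)])
```

View pics/w3f.png

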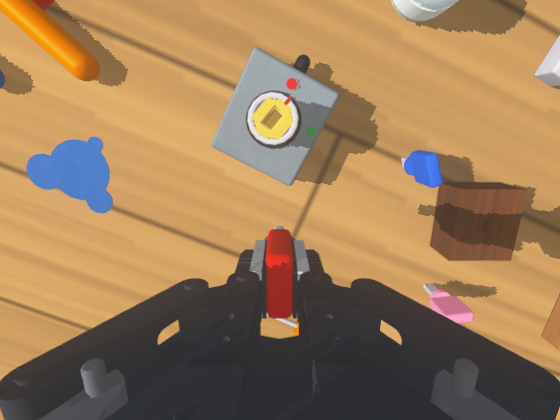

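The full wrist frame shows the key gripped upright, with its tip at about (279,231) as predicted. The lock slot is centred at (272,118), yaw about -20°, so I turn the tool +137.5° to keep joint 6 in range for the clockwise turn.

Emit:
{"fn": "move_arm", "kwargs": {
  "commands": [
    [0.22,0.11,0,0,0,1],
    [0.22,0.11,0,0,0,1],
    [0.22,0.11,0,0,0,1],
    [0.22,0.11,0,0,0,1],
    [0.22,0.11,0,0,0,1],
    [0.22,0.11,0,0,0,1],
    [0.22,0.11,0,0,0,1],
    [0.22,0.11,0,0,0,1],
    [0.22,0.11,0,0,0,1],
    [0.22,0.12,0,0,0,1],
    [0.22,0.12,0,0,0,1],
    [0.23,0.12,0,0,0,1]
  ]
}}

```text
time_s: 8.9
tcp_pos: [0.5864, 0.233, 0.3596]
eef_rot: [-0.0, 0.779, 0.627, -0.0]
ft_force: [-0.8, 0.6, 0.2]
finger_gap: 0.0115
grip_force: 48.7
```

Emit:
{"fn": "move_arm", "kwargs": {
  "commands": [
    [0,0,0,0,0,1],
    [0,0,0,0,0,1],
    [0,0,0,0,0,1],
    [0,0,0,0,0,1],
    [0,0,0,0,0,1],
    [0,0,0,0,0,1],
    [0,0,0,0,0,1],
    [0,0,0,0,0,1],
    [0,0,0,0,0,1]
  ]
}}

```text
time_s: 9.8
tcp_pos: [0.5862, 0.2329, 0.3596]
eef_rot: [-0.0, 0.508, 0.862, -0.0]
ft_force: [0.3, -0.0, -0.8]
finger_gap: 0.0115
grip_force: 48.7
```

Emit:
{"fn": "move_arm", "kwargs": {
  "commands": [
    [0,0,0,0,0,1],
    [0,0,0,0,0,1],
    [0,0,0,0,0,1],
    [0,0,0,0,0,1],
    [0,0,0,0,0,1],
    [0,0,0,0,0,1],
    [0,0,0,0,0,1],
    [0,0,0,0,0,1],
    [0,0,0,0,0,1],
    [0,0,-0.5,0,0,0],
    [0,0,-0.5,0,0,0],
    [0,0,0,0,0,0]
  ]
}}

```text
time_s: 11.0
tcp_pos: [0.5854, 0.233, 0.332]
eef_rot: [-0.002, 0.174, 0.985, -0.001]
ft_force: [0.0, 0.1, -0.6]
finger_gap: 0.0111
grip_force: 48.7
```

```bash
python3 - <<'E'
from h import *
np.set_printoptions(precision=4,suppress=True)
p=shot("wrist");s=telemetry.get_state();print(s['tcp_pos'],np.degrees(Rn.from_matrix(q2R(s['eef_rot'])@np.diag([1,-1,-1])).as_rotvec()),s['joint_positions'],s['time_s'],s['finger_gap'])
for n in ("scene","top","wrist"):
    p=shot(n)
    for X in ([.5866,.2324,.084],): print(n,proj(p,[X]))
    for q in ("lock_mouth","key_tip"):
        for d in models.place_of(p,q)[:2]: print(q,d)
    if n=="wrist":
        cv2.imwrite("pics/w4.png",cv2.resize(p['frame'][150:310,180:380],None,fx=4,fy=4,interpolation=2)[:600])
    print(n,proj(p,[np.array(s['tcp_pos'])-[0,0,.212]]))
E
```

```text
[0.5857 0.2332 0.3331] [  0.1973   0.097  159.9738] [ 0.2842  0.5735  1.4124  0.      1.1584 -0.9371] 11.05 0.011364224244939334
scene [[391.4026 160.8195]]
lock_mouth {'point': [392.5, 159.4], 'confidence': 0.93}
key_tip {'point': [331.0, 228.6], 'confidence': 0.61}
key_tip {'point': [248.1, 216.7], 'confidence': 0.56}
scene [[394.3145 144.3034]]
top [[162.4989 197.3746]]
lock_mouth {'point': [161.4, 201.6], 'confidence': 0.71}
lock_mouth {'point': [414.4, 197.7], 'confidence': 0.22}
key_tip {'point': [301.6, 264.3], 'confidence': 0.54}
top [[156.6118 193.8311]]
wrist [[278.1463 214.1719]]
key_tip {'point': [158.8, 248.5], 'confidence': 0.95}
key_tip {'point': [279.9, 234.0], 'confidence': 0.71}
wrist [[278.6601 228.4715]]
```

View pics/w4.png

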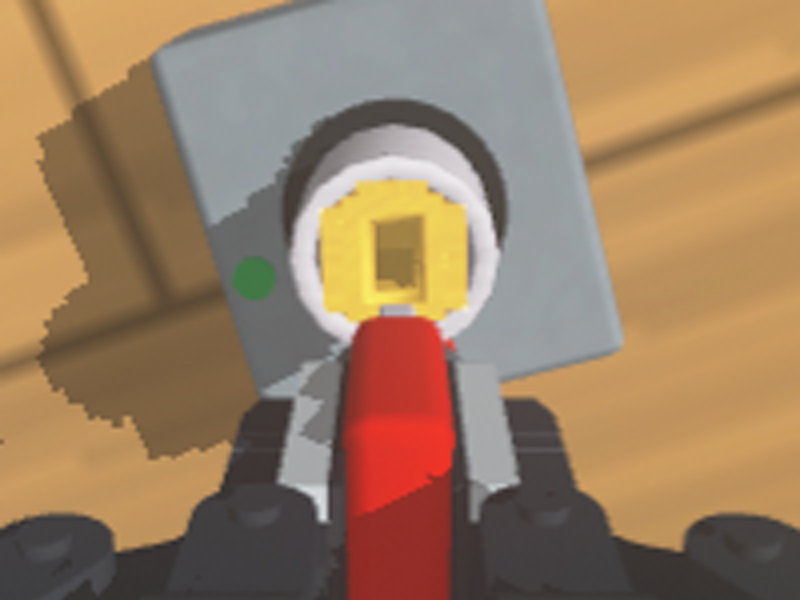

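The crop shows the slot mouth at column ~279.5, row ~214, squarely in line with the key blade at column ~279.5, so I'm lowering it.

Emit:
{"fn": "move_arm", "kwargs": {
  "commands": [
    [0.02,-0.01,-0.7,0,0,0],
    [0,0,-0.6,0,0,0],
    [0,0,-0.25,0,0,0],
    [0,0,-0.25,0,0,0],
    [0,0,-0.2,0,0,0],
    [0,0,0,0,0,0]
  ]
}}

```text
time_s: 12.1
tcp_pos: [0.5864, 0.2332, 0.2844]
eef_rot: [-0.0, 0.173, 0.985, -0.0]
ft_force: [-0.3, 0.2, -0.5]
finger_gap: 0.0116
grip_force: 48.7
```

Emit:
{"fn": "move_arm", "kwargs": {
  "commands": [
    [0,0,-0.3,0,0,0],
    [0,0,-0.2,0,0,0],
    [0,0,-0.15,0,0,0],
    [0,0,0,0,0,0],
    [0,0,0,0,0,0]
  ]
}}

```text
time_s: 12.6
tcp_pos: [0.5865, 0.2331, 0.2683]
eef_rot: [-0.0, 0.173, 0.985, -0.0]
ft_force: [-0.9, -0.1, -2.0]
finger_gap: 0.0113
grip_force: 48.6
```

Emit:
{"fn": "move_arm", "kwargs": {
  "commands": [
    [0,0,-0.04,0,0,0],
    [0,0,-0.02,0,0,0],
    [0,0,0,0,0,0]
  ]
}}

```text
time_s: 12.9
tcp_pos: [0.5865, 0.2332, 0.2677]
eef_rot: [0.0, 0.173, 0.985, 0.0]
ft_force: [-4.4, -0.6, 11.4]
finger_gap: 0.0114
grip_force: 50.7
```

Emit:
{"fn": "move_arm", "kwargs": {
  "commands": [
    [0,0,0,0,0,-0.8],
    [0,0,0,0,0,-0.8],
    [0,0,0,0,0,-0.8],
    [0,0,0,0,0,-0.8],
    [0,0,0,0,0,-0.8],
    [0,0,0,0,0,-0.8],
    [0,0,0,0,0,-0.8],
    [0,0,0,0,0,-0.8],
    [0,0,0,0,0,-0.8],
    [0,0,0,0,0,-0.8],
    [0,0,0,0,0,-0.8],
    [0,0,0,0,0,-0.8]
  ]
}}

```text
time_s: 14.1
tcp_pos: [0.5864, 0.233, 0.2677]
eef_rot: [0.0, 0.53, 0.848, -0.0]
ft_force: [-5.8, -3.2, 12.7]
finger_gap: 0.0113
grip_force: 50.7
```

Emit:
{"fn": "move_arm", "kwargs": {
  "commands": [
    [0,0,0,0,0,-0.8],
    [0,0,0,0,0,-0.8],
    [0,0,0,0,0,-0.8],
    [0,0,0,0,0,-0.8],
    [0,0,0,0,0,-0.5],
    [0,0,0,0,0,0]
  ]
}}

```text
time_s: 14.7
tcp_pos: [0.5864, 0.2329, 0.2677]
eef_rot: [0.0, 0.649, 0.761, -0.0]
ft_force: [-5.7, -3.9, 12.6]
finger_gap: 0.011
grip_force: 50.7
```

```bash
python3 - <<'E'
from h import *
s=telemetry.get_state();print(s['tcp_pos'],s['eef_rot'],s['ft_force'],s['ft_torque'],s['time_s'],s['grip_force'])
E
```

```text
[0.58638832 0.23287535 0.26769265] [ 2.36328614e-04  6.49332166e-01  7.60504882e-01 -8.52195866e-05] [-5.69400763 -3.89750886 12.59065671] [-0.64735565  1.05480495 -0.01989417] 14.7 50.69697439670563
```

Emit:
{"fn": "move_arm", "kwargs": {
  "commands": [
    [0,0,0,0,0,-0.8],
    [0,0,0,0,0,-0.8],
    [0,0,0,0,0,-0.5],
    [0,0,0,0,0,0]
  ]
}}

```text
time_s: 15.1
tcp_pos: [0.5864, 0.2329, 0.2677]
eef_rot: [0.0, 0.711, 0.703, -0.0]
ft_force: [-5.8, -4.0, 13.5]
finger_gap: 0.0113
grip_force: 50.7
```

```bash
python3 - <<'E'
from h import *
s=telemetry.get_state();print(s['tcp_pos'],s['eef_rot'],s['ft_force'],s['ft_torque'],s['time_s'],s['joint_efforts'])
E
```

```text
[0.58637588 0.23294539 0.26768953] [ 2.07989229e-04  7.10805834e-01  7.03388244e-01 -3.52819080e-05] [-5.84582462 -4.02000178 13.53176911] [-0.65966655  1.04994641  0.13771297] 15.1 [  0.48375048 -86.77006245 -30.72558403   0.52916821  -2.15611093
   1.29616186]
```

Emit:
{"fn": "move_arm", "kwargs": {
  "commands": [
    [0,0,0,0,0,-0.7],
    [0,0,0,0,0,-0.7],
    [0,0,0,0,0,-0.6],
    [0,0,0,0,0,0]
  ]
}}

```text
time_s: 15.5
tcp_pos: [0.5863, 0.2332, 0.2677]
eef_rot: [0.0, 0.765, 0.644, 0.0]
ft_force: [-5.9, -0.8, 12.1]
finger_gap: 0.0115
grip_force: 51.0
```

```bash
python3 - <<'E'
from h import *
s=telemetry.get_state();print(s['eef_rot'],s['ft_force'],s['ft_torque'],s['time_s'],s['joint_efforts'])
E
```

```text
[7.70383777e-05 7.64695327e-01 6.44391985e-01 1.43348242e-04] [-5.86440996 -0.7678286  12.14023837] [-0.00162834  1.10539592  0.50327346] 15.5 [ -1.59528673 -86.90106869 -30.60870409  -0.12473172  -2.04659097
   1.87552661]
```

Emit:
{"fn": "move_arm", "kwargs": {
  "commands": [
    [0,0,0,0,0,0],
    [0,0,0,0,0,0],
    [0,0,0,0,0,0],
    [0,0,0,0,0,0],
    [0,0,0.5,0,0,0],
    [0,0,0.8,0,0,0],
    [0,0,1,0,0,0],
    [0,0,1,0,0,0],
    [0,0,1,0,0,0]
  ],
  "hand": 0.4
}}

```text
time_s: 16.4
tcp_pos: [0.5864, 0.2331, 0.3764]
eef_rot: [0.0, 0.764, 0.645, 0.0]
ft_force: [0.6, 0.3, 0.2]
finger_gap: 0.0516
grip_force: 0.0
```

```bash
python3 - <<'E'
from h import *
np.set_printoptions(precision=4,suppress=True)
w=shot("wrist");cv2.imwrite("pics/w5.png",w['frame'])
S=shot("scene");cv2.imwrite("pics/s5.png",cv2.resize(S['frame'][110:230,330:470],None,fx=4,fy=4,interpolation=2))
for n,p in(("w",w),("s",S)):
  for d in models.place_of(p,"key_tip")[:3]: print(n,d['point'],d['confidence'])
  print(proj(p,[[.5865,.2326,.126],[.5865,.2326,.056]]))
# rig from w1
T=np.eye(4);q=np.array([0,.985,.1705,0]);T[:3,:3]=q2R(q/np.linalg.norm(q));T[:3,3]=[.5479,-.2501,.4046]
W=T@np.array(w['tool_from_camera']);p=dict(w);p['R']=W[:3,:3].T;p['t']=-p['R']@W[:3,3]
f=lambda u,v,z=.122:atz(p,(u,v),z)[:2]
E={'bf':((226,118),(331,126)),'bb':((227,98),(330,106)),'pb':((231,169),(315,175)),'pf':((223,188),(322,195))}
for k,(a,b) in E.items():
  A,B=f(*a),f(*b);print(k,(A+B)/2,np.linalg.norm(A-B),"rig yaw",np.degrees(np.arctan2(*(A-B)[::-1]))-90)
a=(f(226,118)+f(331,126))/2;b=(f(223,188)+f(322,195))/2;d=a-b;print(np.degrees(np.arctan2(d[1],d[0])),np.linalg.norm(d),"bolt",b+d*34/60)
print("head",f(275,154,.102))
E
```

```text
w [310.6, 292.7] 0.83
w [282.3, 199.2] 0.82
w [279.6, 200.5] 0.4
[[278.6836 214.5818]
 [278.7567 194.9651]]
s [248.1, 220.4] 0.82
s [334.7, 228.6] 0.8
s [389.5, 170.9] 0.79
[[394.8245 142.4299]
 [389.2491 172.4639]]
bf [ 0.6149 -0.2262] 0.08866237997060894 rig yaw 15.456601749524182
bb [ 0.6299 -0.2208] 0.08555869364336899 rig yaw 15.440028953242177
pb [ 0.5734 -0.2358] 0.0740037457565612 rig yaw 15.545707443951443
pf [ 0.5567 -0.2412] 0.08879072702899125 rig yaw 15.519087408939427
14.485146393629092 0.06007776830680551 bolt [ 0.5897 -0.2327]
head [ 0.587  -0.2325]
```

View pics/s5.png

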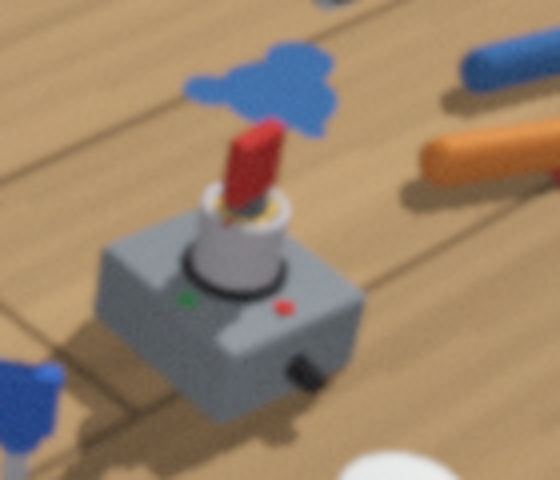

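The crop shows the red key standing in the lock with its collar on the rim. Moving on to the bolt.

Emit:
{"fn": "move_arm", "kwargs": {
  "commands": [
    [0,-1,0,0,0,-0.75],
    [0,-1,0,0,0,-0.75],
    [0,-1,0,0,0,-0.75],
    [0,-1,0,0,0,-0.75],
    [0,-1,0,0,0,-0.75],
    [0,-1,0,0,0,-0.75],
    [0,-1,0,0,0,-0.75],
    [0,-1,0,0,0,-0.75],
    [0,-1,0,0,0,-0.75],
    [0,-1,0,0,0,-0.75]
  ]
}}

```text
time_s: 17.6
tcp_pos: [0.5861, -0.0179, 0.3736]
eef_rot: [-0.0, 0.921, 0.389, -0.001]
ft_force: [0.0, 0.2, -0.7]
finger_gap: 0.0511
grip_force: 0.0
```

Emit:
{"fn": "move_arm", "kwargs": {
  "commands": [
    [-0.13,-1,0,0,0,-0.75],
    [-0.13,-1,0,0,0,-0.75],
    [-0.13,-1,0,0,0,-0.75],
    [-0.13,-1,0,0,0,-0.75],
    [-0.13,-1,0,0,0,-0.75],
    [-0.13,-1,0,0,0,-0.75],
    [-0.13,-1,0,0,0,-0.75],
    [-0.13,-1,0,0,0,-0.75],
    [-0.13,-0.7,0,0,0,-0.6],
    [0,0,0,0,0,0]
  ]
}}

```text
time_s: 18.6
tcp_pos: [0.5567, -0.2361, 0.3738]
eef_rot: [-0.0, 0.991, 0.135, -0.0]
ft_force: [-0.3, 0.6, -0.1]
finger_gap: 0.0513
grip_force: 0.0
```

```bash
python3 - <<'E'
from h import *
np.set_printoptions(precision=4,suppress=True)
p=shot("wrist");cv2.imwrite("pics/w6f.png",p['frame']);s=telemetry.get_state();print(s['tcp_pos'],np.degrees(Rn.from_matrix(q2R(s['eef_rot'])@np.diag([1,-1,-1])).as_rotvec()),s['time_s'])
np.savez("w6.npz",**{k:p[k] for k in('R','t','K','k1','frame')})
for d in models.place_of(p,"bolt_head")[:2]: print(d)
c=proj(p,[[.589,-.2325,.09]])[0].astype(int);x0=c[0]-100;y0=max(c[1]-75,0);print(c,x0,y0)
cv2.imwrite("pics/w6.png",cv2.resize(p['frame'][y0:y0+150,x0:x0+200],None,fx=4,fy=4,interpolation=2))
E
```

```text
[ 0.5569 -0.2349  0.3738] [ 0.0434  0.0461 15.6171] 18.65
{'point': [281.7, 168.0], 'confidence': 0.72}
[284 168] 184 93
```

View pics/w6.png

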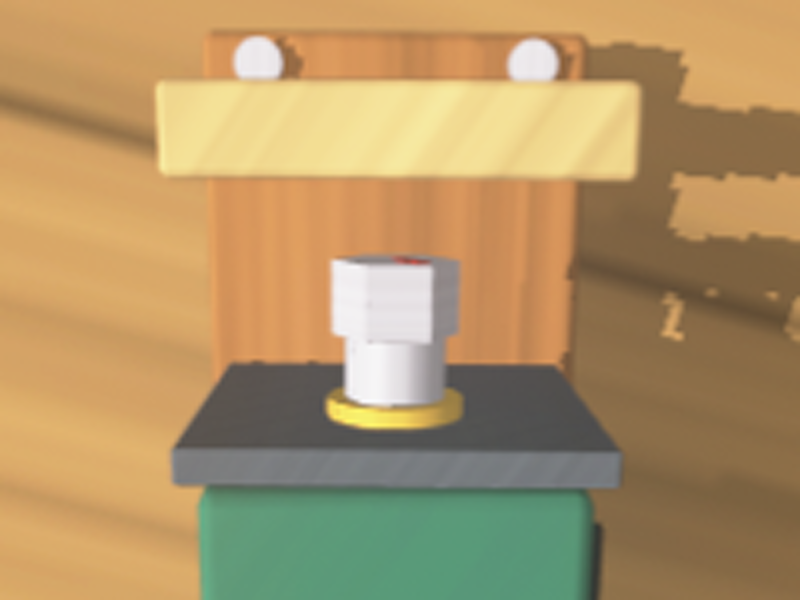

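The crop shows the gap square to the tool. The hex head is at crop (395,300), i.e. full-frame (282.7,168), between the board edge (row 178) and the bracket top (rows 450–487).

```bash
python3 - <<'E'
from h import *
np.set_printoptions(precision=4,suppress=True)
p=dict(np.load("w6.npz"));p['k1']=float(p['k1'])
f=lambda u,v,z=.122:atz(p,(184+u/4,93+v/4),z)[:2]
bf=(f(159,178)+f(638,178))/2;pb=(f(173,450)+f(620,450))/2
print(bf,pb,np.linalg.norm(bf-pb),np.linalg.norm(f(159,178)-f(638,178)),np.linalg.norm(f(173,450)-f(620,450)))
d=f(159,178)-f(638,178);print("yaw",np.degrees(np.arctan2(d[1],d[0]))-90)
print("bolt mid",(bf+pb)/2,"head by col",f(395,300,.095))
E
```

```text
[ 0.6152 -0.2237] [ 0.5643 -0.2376] 0.05277830720756718 0.08973362221983962 0.08900987291001261
yaw 15.509892466918672
bolt mid [ 0.5897 -0.2306] head by col [ 0.5895 -0.2305]
```

Emit:
{"fn": "move_arm", "kwargs": {
  "commands": [
    [0.44,0.06,-0.5,0,0,0],
    [0.44,0.06,-0.5,0,0,0],
    [0.43,0.05,-0.5,0,0,0],
    [0,0,-0.6,0,0,0],
    [0,0,-0.7,0,0,0],
    [0,0,-0.8,0,0,0],
    [0,0,-0.8,0,0,0],
    [0,0,-0.8,0,0,0],
    [0,0,0,0,0,0]
  ]
}}

```text
time_s: 19.6
tcp_pos: [0.5898, -0.2291, 0.2409]
eef_rot: [-0.001, 0.991, 0.137, -0.002]
ft_force: [-0.5, 0.2, -0.0]
finger_gap: 0.0515
grip_force: 0.0
```

Emit:
{"fn": "move_arm", "kwargs": {
  "commands": [
    [0,0,0,0,0,0],
    [0,0,0,0,0,0],
    [0,0,0,0,0,0],
    [0,0,0,0,0,0],
    [0,0,0,0,0,0],
    [0,0,0,0,0,0],
    [0,0,0,0,0,0],
    [0,0,0,0,0,0]
  ],
  "hand": 1,
  "squeeze": 80
}}

```text
time_s: 20.4
tcp_pos: [0.5904, -0.2299, 0.2452]
eef_rot: [0.0, 0.991, 0.136, 0.001]
ft_force: [2.9, 6.0, 3.0]
finger_gap: 0.0243
grip_force: 78.5
```

Emit:
{"fn": "move_arm", "kwargs": {
  "commands": [
    [0,0,0,0,0,0],
    [0,0,0,0,0,0],
    [0,0,0,0,0,0],
    [0,0,0,0,0,0],
    [0,0,0,0,0,0],
    [0,0,0,0,0,0],
    [0,0,0,0,0,0],
    [0,0,0,0,0,0],
    [0,0,0,0,0,0],
    [0,0,0,0,0,0],
    [0,0,0,0,0,0],
    [0,0,0,0,0,0]
  ]
}}

```text
time_s: 21.6
tcp_pos: [0.5904, -0.2299, 0.2453]
eef_rot: [0.0, 0.991, 0.136, 0.001]
ft_force: [3.1, 5.2, 4.3]
finger_gap: 0.0241
grip_force: 78.5
```

```bash
python3 -c "
from bench import hand_in,telemetry
print(telemetry.get_state()['finger_gap'],hand_in())"
```

```text
the job is handed in; nothing more can be done
0.024122739009368635 None
```

I handed the job in at about 22 s. The red key is fully home in the lock and turned clockwise to its stop, and the fingers hold the bolt head across its flats at about 78 N with a steady 24.1 mm opening. `hand_in` returned no verdict.

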